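Lock the focus of the stand magnifier on the manuscript

ROBOT

A 6-joint arm with a two-finger parallel gripper is mounted at the origin on the work surface. World frame = base frame: x ahead of the robot, y to its left, z up, the work surface at z = 0. Lengths are in m, angles in rad, forces in N, time in s.
With the tool pointing down it reaches from about 0.3 to 0.85 m from the base axis. Payload 5.4 kg.
Tool frame: the origin (TCP) lies midway between the tips of the shut fingers; the grasp point (between the pads) lies 19 mm behind it (r.pinch_z is the distance from the TCP to the grasp point, in m); z points along the fingers, y is the direction in which the jaws open and shut (so a half turn about z gives the same grasp; the last joint's range is limited). The gripper opens to 85 mm and grips with 20 to 120 N. Pads are 22 mm wide; open, the fingers measure 114 mm over their backs; the gripper's body (76 mm by 85 mm) begins 54 mm behind the grasp point. The pads swing forward as they close: fully open they stand 13 mm farther back than shut.
Start: joints at [0.902, 0.158, 1.597, -0, 1.386, -0.21], TCP at [0.255, 0.516, 0.231] pointing down, gripper open.
Joint ranges: [-2.91, 2.91], [-0.94, 2.29], [0.18, 2.7], [-1.29, 4.43], [0.17, 2.64], [-3, 3]. Speed limits (rad/s): [2.57, 2.57, 3.14, 3.14, 3.14, 3.14].

INTERFACE

Orientations are given as a unit quaternion [w, x, y, z].
In Python, from rig import status, snapshot, camera_info, workorder, r gives the robot as it stands.
- The arm moves only by the tool move_arm, never from a script. Its argument "deltas" is a list of rows, each a list of 6 numbers: the shift along the tool's x, y, z in mm, then the turn, a rotation vector about the tool's x, y, z in rad. A call has 1 to 10 rows; each row shifts and turns the commanded pose from where the row before left it, along the tool's axes as they then stand; what a row does not reach is not made up. A row lasts 1/8 s, in which the tool goes at most 62.5 mm and 10.7 degrees, less where a joint would pass 70% of its speed; a pose out of reach is approached as far as the arm can. A call is refused whole if a number of a shift passes 62.5 or a number of a turn 0.188, either way. A call with a gripper value outside its range is refused whole. "grip" is the closure in counts, from 0 (fully open) to 255 (shut), set as the call begins (left out, the last holds). The fingers move at their own pace and stop on an object; "force" is the grip in N (left out, the last holds). Time passes only in rows, so rows that do not move let the fingers close. It gives the time, the measured TCP pose, the force and the opening at its end, in the units of the state.
- status.read_state(): the state, without advancing time (a new reading comes with each control period).
- snapshot(name): name is "scene" or "top"; returns (picture, depth): 480x640x3 uint8, blue, green, red; 480x640 float32, m along the optical axis (not along the pixel's ray), 0 where there is no reading.
- camera_info(name): a dict with "fx", "fy", "cx", "cy" (pixels), "extrinsics" (4x4, takes a point from world to camera coordinates). Camera axes: x right, y up, looking along -z (the intrinsics and any distortion apply to the point x, -y, -z); pixel columns grow to the right and rows downward; lengths in m; the calibration is good to about 2 mm. A picture is of the moment at which its call begins. camera_info takes no time and is no camera call.
- workorder.sign_off(): hands the job in, once; it reports no verdict.
The state is a dict: "t": time; "q": joint angles; "dq": joint speeds; "tau": joint torques, N m; "eef_pos": TCP position; "eef_rot": TCP orientation; "wrist_force": force on the tool from outside, world axes, zero at the start; "moment": the same for the moment, N m; "width": finger opening in m.
Only numpy, scipy, OpenCV 4.12 (cv2) and the standard library are available. Lean on these libraries where they do the work, as an engineer would, in place of code of your own. Each camera call takes 0.05 s, during which the arm holds its last target.

TASK

The stand magnifier on the open manuscript has to be set and locked at its reading focus. Turn the focus barrel counter-clockwise by its level ball stud until that stud stands right over the white index bar, then hold the barrel there while you turn the knurled lock ring clockwise by its cranked stud (pinch the two studs towards each other) until it is firmly finger-tight, and let go. Do not force the ring, do not shift the magnifier on its page, and leave everything else as it lies.

Things in the scene. Friction and masses are not known exactly. Their poses are not given: they have to be found in the camera images.
- axis (a point): Point on the magnifier's upright screw axis, 86 mm above the page, level with the centres of both stud balls. Its y axis points level towards the index bar. The stand is loose: studs pushed sideways with more than about 10 N in all make it slide or twist; equal and opposite forces on the two studs do not.
- magnifier: Stand magnifier, 119 mm tall, 1.7 kg, on the page (12 mm above the table): dark foot ring 110 mm across, three pillars, dark head plate 98 mm across (top 52 mm above the page), knurled steel lock ring 61 mm across (59 to 72 mm up), focus barrel 42 mm across (knurled band 50 mm), black eye cup 46 mm across on top. Origin: centre of its underside.
- index_tip (a point): Outer end of the top of the white index bar (4 mm wide, 15 mm long, 5 mm high) that lies radially on the head plate; 48 mm out from the axis, 56.5 mm above the page.
- focus_ball (a point): Centre of the 13 mm black ball knob on the level straight stud (6 mm rod) of the focus barrel; 52 mm from the axis, 86 mm above the page. It swings about the axis with the barrel and carries the lock ring round with it. Room for fingers beside both balls: clear outside 34 mm from the axis, down to 60 mm above the page.
- lock_ball (a point): Centre of the 13 mm black ball knob on the cranked stud (6 mm rod rising outward at some 45 degrees) of the knurled lock ring; also 52 mm from the axis, 86 mm above the page. Seen from above always counter-clockwise of the focus ball: by 0.75 to 1.05 rad (38 to 52 mm between centres) slack, 0.38 to 0.54 rad (20 to 28 mm) tight, different each time.
- focus_barrel (a joint): Turn of the barrel on the stand, rad, positive counter-clockwise from above; 0 = its stud over the index bar. Starts at -0.75 to -0.35, can turn from -1.1 to 1.1. Light steady friction (0.12 N m, about 2.5 N at the ball), less than the lock ring's, so a barrel that is not held goes round with the ring.
- lock_ring (a joint): Turn of the lock ring on the barrel, rad, growing as it tightens (clockwise from above); 0 = slack, about 0.50 = hard against the housing. Starts at 0 to 0.12, stays where left. Runs with about 5 N at its ball (0.22 N m), then stops dead; firmly tight once pressed there with some 12 to 25 N for a moment. Over 40 N strips the thread.
- weight_a: Dark wooden paperweight bar, 130 x 26 x 16 mm with a small brass button on top (22 mm high in all), on the page edge at the +y side; origin at the centre of its underside.
- weight_b: The same kind of paperweight on the page edge at the -y side.
- lens_cap: Black lens cap, a disc 47 mm across, 11 mm high, lying on the page beyond the magnifier; origin at the centre of its underside.
- mug: White mug, 76 mm across, 85 mm high, standing on the table at the -y side; origin at the centre of its underside.
- ink_jar: Small glass jar, 54 mm across, 62 mm high, on the table at the +y side; origin at the centre of its underside.
- spectacles: Pair of spectacles, about 125 x 118 x 35 mm, on the table at the +y side, nearer the robot than the jar; origin under its middle.
- ruler: Flat wooden ruler, 220 x 25 x 4 mm, on the table at the -y side of the manuscript; origin at the centre of its underside.

How it is judged:
By the outcome, as a careful person would: the job done as asked, in the order asked, and still so for the second after the job is handed in, with the robot touching nothing.
It also fails if it takes over 48 s, if anything falls off the work surface, if the arm or the gripper's body presses on something with over 40 N, if the wrist force passes 120 N, or if a joint passes its speed limit or range.

## Working session

There is one attempt and no reset: what is moved stays moved. The work goes in short steps, Python scripts to look and compute and a tool call to move; the robot and the scene stay as the last step left them, time stands still between calls to the robot, and variables do not carry over. Pictures are saved under pics/ and viewed, and the job is handed in when it is done.

Besides the shell and the picture viewer there is one more tool, called after ">>>" by a JSON object that holds its "op" and its "data", one argument or row to a line. move_arm: Moves the arm, as the interface text tells. Its arguments: {"type":"object","properties":{"deltas":{"type":"array","items":{"type":"array","items":{"type":"number"}}},"grip":{"type":"number"},"force":{"type":"number"}},"required":["deltas"]}

```bash
ls; mkdir -p pics
python3 - <<'E'
from rig import status, snapshot, camera_info, r
import cv2,numpy as np
print(status.read_state(), r.pinch_z)
for n in("scene","top"):
    p,d=snapshot(n); cv2.imwrite(f"pics/{n}0.png",p); np.save(f"pics/{n}0.npy",d); print(n,camera_info(n))
E
```

```text
pics
{'t': 0.0, 'q': array([ 9.01897723e-01,  1.59048557e-01,  1.59824106e+00,  1.47064173e-05,
        1.38619160e+00, -2.10057607e-01]), 'dq': array([-0.00073216, -0.00104802, -0.00039459,  0.0007792 , -0.00149374,
        0.00052653]), 'tau': array([ 1.61536136e-04, -3.96008492e+01, -3.31425905e+01, -2.21843629e-04,
        8.68175179e-03,  2.53962730e-05]), 'eef_pos': array([0.25428573, 0.51504819, 0.23031275]), 'eef_rot': array([-4.08300779e-04,  2.27414464e-01,  9.73797602e-01, -8.51474595e-04]), 'wrist_force': array([ 0.07321499, -0.343311  , -0.69224211]), 'moment': array([-0.05186498, -0.00592803, -0.008872  ]), 'width': 0.08536559815306824} 0.0187
scene {'fx': 595.2981834014071, 'fy': 595.2981834014071, 'cx': 307.0934781593336, 'cy': 252.4479021629302, 'extrinsics': array([[ 0.26975126,  0.96272489,  0.01987595, -0.1464329 ],
       [-0.61034503,  0.15497798,  0.77682737,  0.26333604],
       [ 0.74479071, -0.22168135,  0.62939985, -1.74374947],
       [ 0.        ,  0.        ,  0.        ,  1.        ]])}
top {'fx': 437.3404973989517, 'fy': 437.3404973989517, 'cx': 318.68611396950723, 'cy': 237.66244726888368, 'extrinsics': array([[-0.02405047, -0.99960314, -0.01466769,  0.01665702],
       [ 0.98633147, -0.02611839,  0.16269007, -0.53267512],
       [-0.1630086 , -0.01055444,  0.98656819, -1.22092689],
       [ 0.        ,  0.        ,  0.        ,  1.        ]])}
```

View pics/scene0.png

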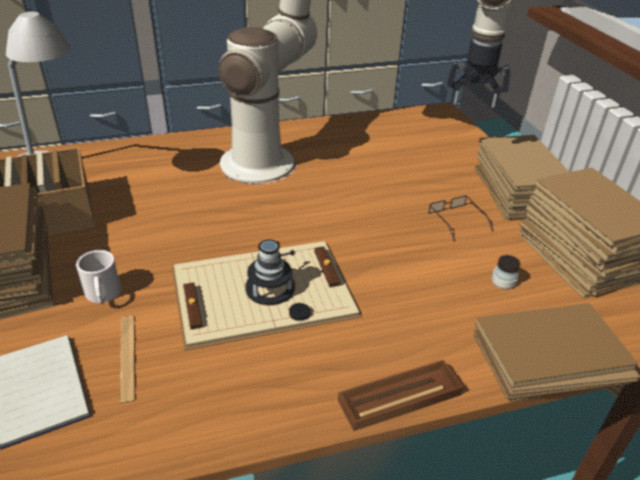

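View pics/top0.png

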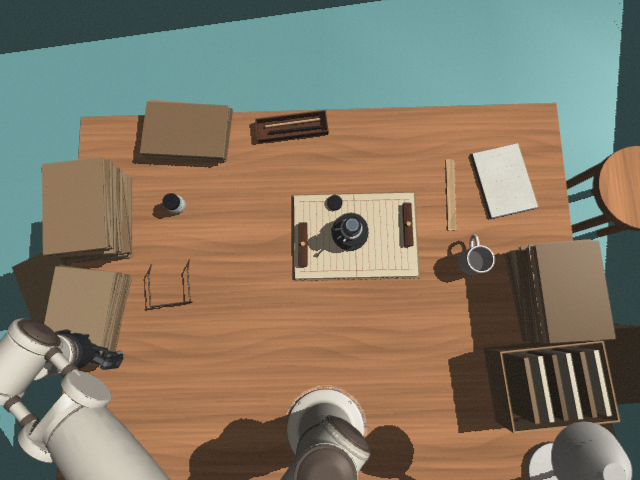

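Run:
```python
import cv2
a=cv2.imread("pics/top0.png")[195:275,300:400]; cv2.imwrite("pics/t0z.png",cv2.resize(a,(750,600),interpolation=cv2.INTER_CUBIC))
a=cv2.imread("pics/scene0.png")[230:310,230:330]; cv2.imwrite("pics/s0z.png",cv2.resize(a,(750,600),interpolation=cv2.INTER_CUBIC))
```

```text
(no output)
```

View pics/t0z.png

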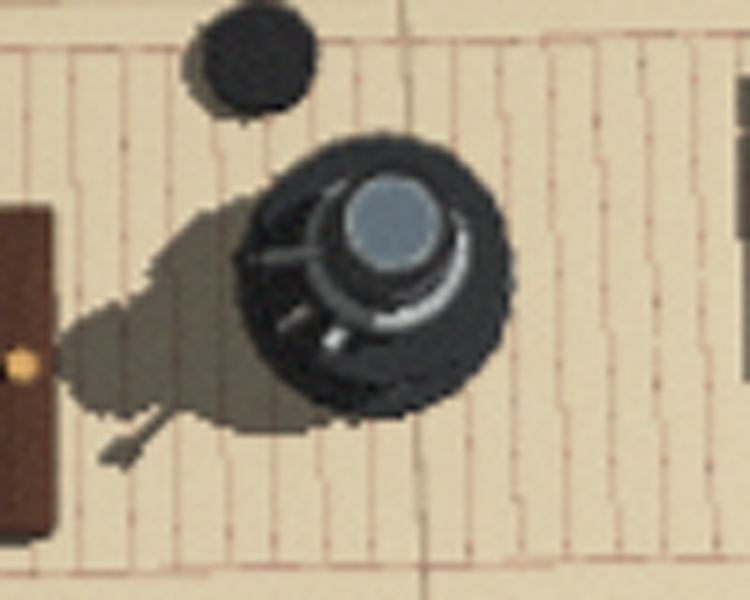

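View pics/s0z.png

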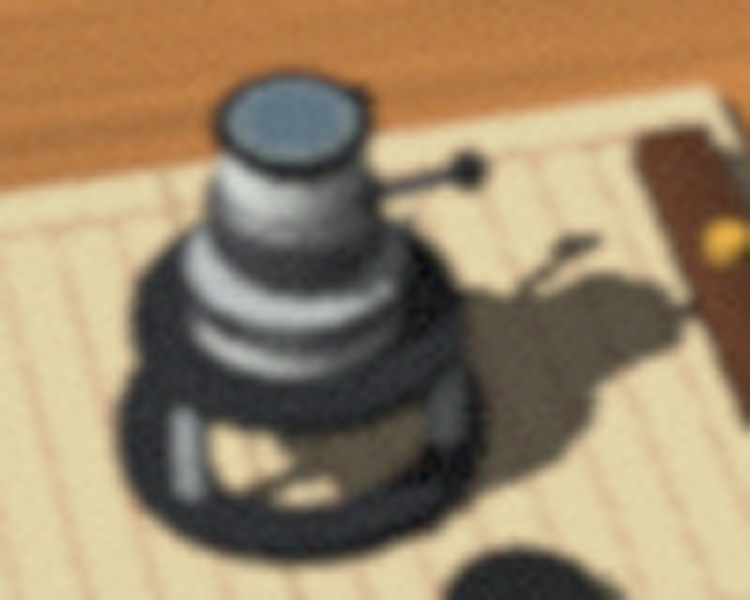

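```bash
cat > h.py <<'E'
import numpy as np,cv2
from rig import camera_info
def proj(n,P):
    c=camera_info(n);E=c["extrinsics"];P=np.atleast_2d(P);q=P@E[:3,:3].T+E[:3,3]
    return np.c_[c["cx"]+c["fx"]*q[:,0]/-q[:,2], c["cy"]+c["fy"]*-q[:,1]/-q[:,2]]
def ray(n,uv):
    c=camera_info(n);E=c["extrinsics"];R=E[:3,:3];uv=np.atleast_2d(uv)
    d=np.c_[(uv[:,0]-c["cx"])/c["fx"],-(uv[:,1]-c["cy"])/c["fy"],-np.ones(len(uv))]
    return -R.T@E[:3,3], d@R   # origin, dirs with unit depth
def onz(n,uv,z):
    o,d=ray(n,uv);return o+d*((z-o[2])/d[:,2])[:,None]
def world(n,D):
    o,d=ray(n,np.stack(np.meshgrid(np.arange(D.shape[1]),np.arange(D.shape[0])),-1).reshape(-1,2))
    W=o+d*D.reshape(-1,1);W[D.reshape(-1)==0]=np.nan
    return W.reshape(D.shape+(3,))
E
python3 - <<'E'
from h import *
for n,box,hb in(("top",(195,275,300,400),None),("scene",(230,310,230,330),None)):
    im=cv2.imread(f"pics/{n}0.png").astype(int);D=np.load(f"pics/{n}0.npy");W=world(n,D)
    a,b,c,d=box
    sub=im[a:b,c:d];m=((sub[...,0]-sub[...,2])>8)&(sub.sum(2)>180)&(sub.sum(2)<480)
    k,l,s,ce=cv2.connectedComponentsWithStats(m.astype(np.uint8))
    i=1+np.argmax(s[1:,4]);uv=ce[i]+[c,a];print(n,"glass",s[i],uv, "z.131:",onz(n,uv,.131))
    w=W[a:b,c:d]; pg=np.nanmedian(w[...,2]);print("page z",pg, "max",np.nanmax(w[...,2]))
    print("cup z at glass",np.nanmedian(w[...,2][l==i]))
    ys,xs=np.where((w[...,2]>.085)&(w[...,2]<.112))
    np.set_printoptions(precision=3,suppress=True)
    print(len(ys))
    H=np.nan_to_num(w[...,2])
    v=(np.clip(H/.135,0,1)*255).astype(np.uint8);cv2.imwrite(f"pics/{n}h.png",cv2.resize(cv2.applyColorMap(v,cv2.COLORMAP_JET),(750,600),interpolation=cv2.INTER_NEAREST))
E
```

```text
top glass [47 24 11 11 99] [351.90909091 224.07070707] z.131: [[ 0.55332082 -0.08831912  0.131     ]]
page z 0.012872761340937622 max 0.13902278630539144
cup z at glass 0.1319313839303753
143
scene glass [ 30  11  18  11 148] [268.601 245.723] z.131: [[ 0.553 -0.088  0.131]]
page z 0.012038177436524244 max 0.1349629503810319
cup z at glass 0.1307621930900177
310
```

View pics/toph.png

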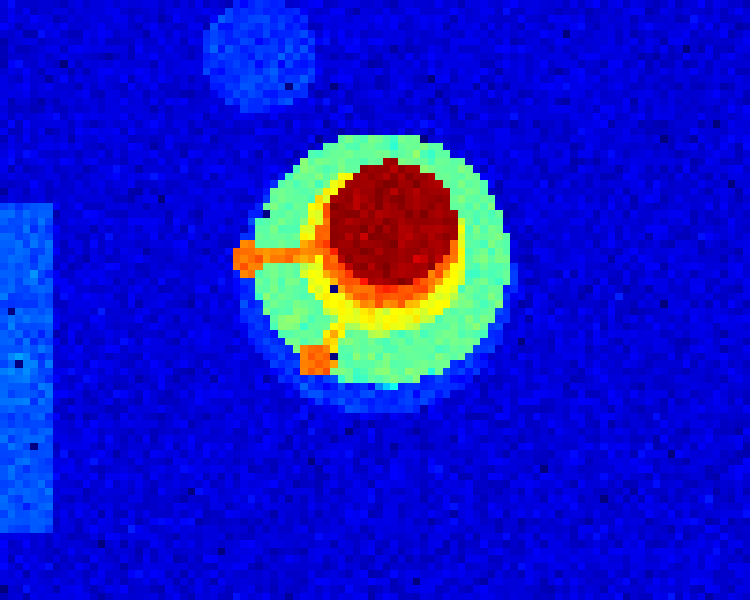

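View pics/sceneh.png

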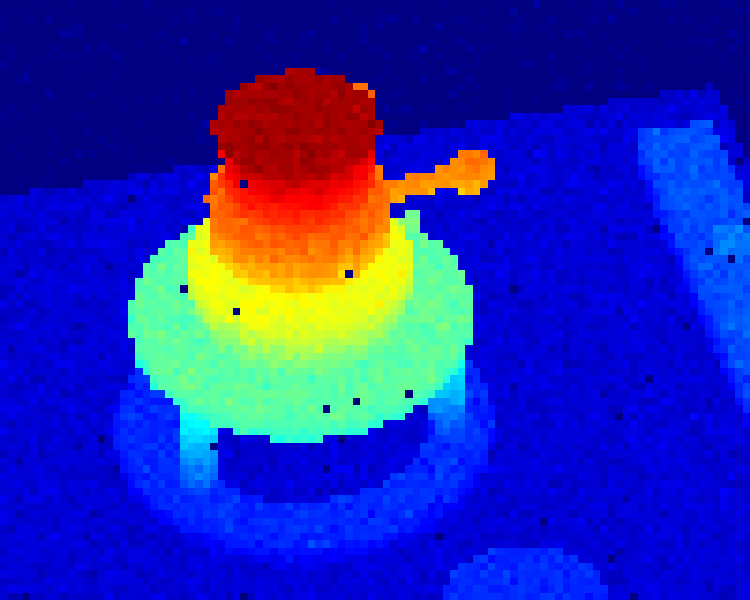

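Run:
```python
from h import *
np.set_printoptions(precision=4,suppress=True)
D=np.load("pics/top0.npy");W=world("top",D);im=cv2.imread("pics/top0.png").astype(int)
H=W[...,2]
ax=np.array([.5532,-.0882])
# cross-check axis: head plate disc top rim and foot
print("cup centroid")
for n in("top","scene"):
    d=np.load(f"pics/{n}0.npy");w=world(n,d);m=(w[...,2]>.124)&(w[...,2]<.14)&(abs(w[...,0]-.553)<.06)&(abs(w[...,1]+.088)<.06)
    print(n,m.sum(),np.nanmean(w[m],0))
    m2=(w[...,2]>.058)&(w[...,2]<.0665)&(abs(w[...,0]-.553)<.07)&(abs(w[...,1]+.088)<.07)
    (c,rr)=cv2.minEnclosingCircle(w[m2][:,:2].astype(np.float32)*1000);print("head",c,rr)
def blob(r0,r1,c0,c1):
    m=np.zeros(H.shape,bool);m[r0:r1,c0:c1]=True
    m&=(H>.085)&(H<.112)
    v,u=np.where(m);return u.mean(),v.mean(),m.sum()
# zoom 7.5x ; focus ball px (247,258)->(333,229.4); lock (315,360)->(342,243)
for nm,bx in(("focus",(226,234,330,336)),("lock",(241,247,339,346))):
    u,v,k=blob(*bx);p=onz("top",(u,v),.0985)[0]  # visible centroid ~ ball centre
    p=onz("top",(u,v),.098)[0];dv=p[:2]-ax;print(nm,u,v,k,p,np.hypot(*dv),np.arctan2(dv[1],dv[0]))
uv=proj("scene",[[ax[0]+.052*np.cos(a),ax[1]+.052*np.sin(a),.098] for a in np.arange(1.4,2.0,.1)]);print(uv)
print("scene ball", 230+470/7.5,230+168/7.5)
# index
g=im[230:242,332:346].sum(2);print(g)
```

```text
cup centroid
top 221 [ 0.5527 -0.0879  0.1317]
head (552.8299560546875, -88.0586166381836) 48.86934280395508
scene 267 [ 0.5548 -0.0877  0.1304]
head (552.928466796875, -88.0997543334961) 51.55612564086914
focus 332.77777777777777 228.94444444444446 18 [ 0.5474 -0.037   0.098 ] 0.051476355068687425 1.6831569814204224
lock 341.77777777777777 242.44444444444446 18 [ 0.5089 -0.0608  0.098 ] 0.052108121944134535 2.586785645295234
[[293.5997 256.8581]
 [293.2695 255.3095]
 [292.7005 253.798 ]
 [291.9005 252.3379]
 [290.8792 250.9428]
 [289.6483 249.6255]
 [288.2209 248.3978]]
scene ball 292.6666666666667 252.4
[[ 92 111  90 126 135 124 120 120 111 231 231 134 105 127]
 [ 81  83  81 107  86  80  72  64 110 213 242 171 123 119]
 [ 87  82  87  99  66  79  85  78  88 164 225 225 151 126]
 [104  96  64  74  83  72  80  94  63 118 206 246 201 151]
 [112  80  70  81  88  94  83  94  86  91 133 224 243 232]
 [102  86  82  84  82  76  88  72 161 109  91 170 243 233]
 [125  88  95  61  88  81  97 291 279 163 103  89 137 216]
 [156  71  89  63  84 151 235 259 185 114  81  59 112 185]
 [168  98  79  68  85 247 191 130 101  78  85  70 209 207]
 [242 115  86  83  81 133 106 103  73  77  88 208 495 443]
 [247 177  98  96  85  93  71  94  96  99 101 442 588 338]
 [251 247 128  86  82  87  73  80  74  92 109 233 348 192]]
```

Run:
```python
from h import *
np.set_printoptions(precision=4,suppress=True)
im=cv2.imread("pics/top0.png").astype(float).sum(2)
ax=np.array([.5529,-.0881])
w=np.clip(im[234:241,336:343]-100,0,None)
w[:3,:0]=0
for (i,j) in [(0,1),(0,2),(0,3),(0,4),(0,5),(0,6),(1,6),(2,6),(3,6)]: w[i,j]=0
v,u=np.mgrid[234:241,336:343]
print(w)
P=onz("top",np.c_[u.ravel(),v.ravel()],.0685)[:,:2]-ax;ww=w.ravel()
c=(P*ww[:,None]).sum(0)/ww.sum();print(c,np.hypot(*c),np.arctan2(c[1],c[0]))
S=np.cov(P.T,aweights=ww);e,V=np.linalg.eigh(S);d=V[:,1];print("axis dir",np.arctan2(d[1],d[0])%np.pi,np.sqrt(e))
```

```text
[[  0.   0.   0.   0.   0.   0.   0.]
 [  0.   0.   0.   0.  61.   9.   0.]
 [  0.   0.   0. 191. 179.  63.   0.]
 [  0.  51. 135. 159.  85.  14.   0.]
 [  0. 147.  91.  30.   1.   0.   0.]
 [  0.  33.   6.   3.   0.   0.   0.]
 [  0.   0.   0.   0.   0.   0.   1.]]
[-0.0232  0.0339] 0.04104083556684663 2.1709595789303258
axis dir 2.1750983855325985 [0.0017 0.0043]
```

```bash
cat >> h.py <<'E'
from scipy.spatial.transform import Rotation as Ro
AX=np.array([.5529,-.0881]);IDX=2.172
def tgt(phi,rad,s,z):
    r=np.array([np.cos(phi),np.sin(phi)]);t=np.array([-r[1],r[0]])
    p=AX+rad*r+s*t
    R=np.c_[[r[0],r[1],0],[-t[0],-t[1],0],[0,0,-1]]
    return np.r_[p,z],Ro.from_matrix(R)
def plan(p0,R0,wps):
    """wps list of (p,R,nrows) -> rows tool frame"""
    rows=[]
    for p,R,n in wps:
        rv=(R0.inv()*R).as_rotvec()
        ps=p0
        for i in range(n):
            Rc=R0*Ro.from_rotvec(rv*i/n)
            rows.append(np.r_[Rc.inv().apply((p-ps)/n)*1000,rv/n])
        p0,R0=p,R
    return np.round(np.array(rows),3)
def cur():
    from rig import status
    s=status.read_state();q=s["eef_rot"];return s,s["eef_pos"],Ro.from_quat([q[1],q[2],q[3],q[0]])
E
python3 - <<'E'
from h import *
np.set_printoptions(precision=4,suppress=True)
s,p,R=cur()
P,RR=tgt(1.91,.049,.0105,.19)
print(P)
print(plan(p,R,[(P,RR,14)]).tolist())
E
```

```text
[ 0.5267 -0.0454  0.19  ]
[[-35.174, -27.274, 2.92, -0.0, 0.0, 0.055], [-36.625, -25.293, 2.916, -0.0, 0.0, 0.055], [-37.965, -23.234, 2.912, -0.0, 0.0, 0.055], [-39.189, -21.104, 2.908, -0.0, 0.0, 0.055], [-40.294, -18.91, 2.905, -0.0, 0.0, 0.055], [-41.276, -16.658, 2.902, -0.0, 0.0, 0.055], [-42.132, -14.356, 2.899, -0.0, 0.0, 0.055], [-42.86, -12.01, 2.897, -0.0, 0.0, 0.055], [-43.457, -9.627, 2.894, -0.0, 0.0, 0.055], [-43.923, -7.215, 2.892, -0.0, 0.0, 0.055], [-44.254, -4.781, 2.891, -0.0, 0.0, 0.055], [-44.45, -2.332, 2.889, -0.0, 0.0, 0.055], [-44.511, 0.123, 2.888, -0.0, 0.0, 0.055], [-44.437, 2.579, 2.887, -0.0, 0.0, 0.055]]
```

>>> {"op": "move_arm", "data": {
  "deltas": [
    [-35, -27, 3, 0, 0, 0.055],
    [-37, -25, 3, 0, 0, 0.055],
    [-38, -23, 3, 0, 0, 0.055],
    [-39, -21, 3, 0, 0, 0.055],
    [-40, -19, 3, 0, 0, 0.055],
    [-41, -17, 3, 0, 0, 0.055],
    [-42, -14, 3, 0, 0, 0.055],
    [-43, -12, 3, 0, 0, 0.055],
    [-43.5, -10, 3, 0, 0, 0.055],
    [-44, -7, 3, 0, 0, 0.055]
  ],
  "grip": 0,
  "force": 20
}}

```text
t: 1.35
eef_pos: [0.4497, 0.1148, 0.2009]
eef_rot: [-0.0, 0.484, 0.875, -0.0]
wrist_force: [0.7, 0.3, -0.7]
width: 0.0851
```

Run:
```python
from h import *
np.set_printoptions(precision=4,suppress=True)
s,p,R=cur();print(s['t'],p,R.as_matrix(),s['wrist_force'])
P,RR=tgt(1.91,.049,.0105,.17)
print(plan(p,R,[(P,RR,5)]).tolist())
```

```text
1.35 [0.4497 0.1148 0.2009] [[-0.5313  0.8472 -0.0005]
 [ 0.8472  0.5313  0.0001]
 [ 0.0003 -0.0004 -1.    ]] [ 0.7354  0.2956 -0.7181]
[[-35.325, -3.978, 6.166, -0.0, -0.0, 0.044], [-35.466, -2.415, 6.168, -0.0, -0.0, 0.044], [-35.538, -0.847, 6.17, -0.0, -0.0, 0.044], [-35.54, 0.723, 6.171, -0.0, -0.0, 0.044], [-35.473, 2.291, 6.173, -0.0, -0.0, 0.044]]
```

>>> {"op": "move_arm", "data": {
  "deltas": [
    [-33, -3, 6, 0, 0, 0.04],
    [-34, -2, 6, 0, 0, 0.04],
    [-34, -1, 6, 0, 0, 0.04],
    [-34, 1, 6, 0, 0, 0.04],
    [-31, 2, 6, 0, 0, 0.038],
    [0, 0, 0, 0, 0, 0],
    [0, 0, 0, 0, 0, 0]
  ]
}}

```text
t: 2.22
eef_pos: [0.5237, -0.0319, 0.171]
eef_rot: [-0.001, 0.567, 0.824, -0.0]
wrist_force: [-0.3, -0.3, -0.8]
width: 0.0853
```

Run:
```python
from h import *
from rig import snapshot
np.set_printoptions(precision=4,suppress=True)
s,p,R=cur();print(s['t'],p,s['wrist_force'])
P,RR=tgt(1.91,.049,.0105,.074)
print(plan(p,R,[(P,RR,1)]).tolist())
im,d=snapshot("scene");cv2.imwrite("pics/s1.png",cv2.resize(im[150:330,180:400],(733,600)))
```

```text
2.225 [ 0.5237 -0.0319  0.171 ] [-0.2832 -0.2719 -0.7896]
[[-13.803, -1.924, 96.984, -0.001, -0.001, 0.025]]
```

View pics/s1.png

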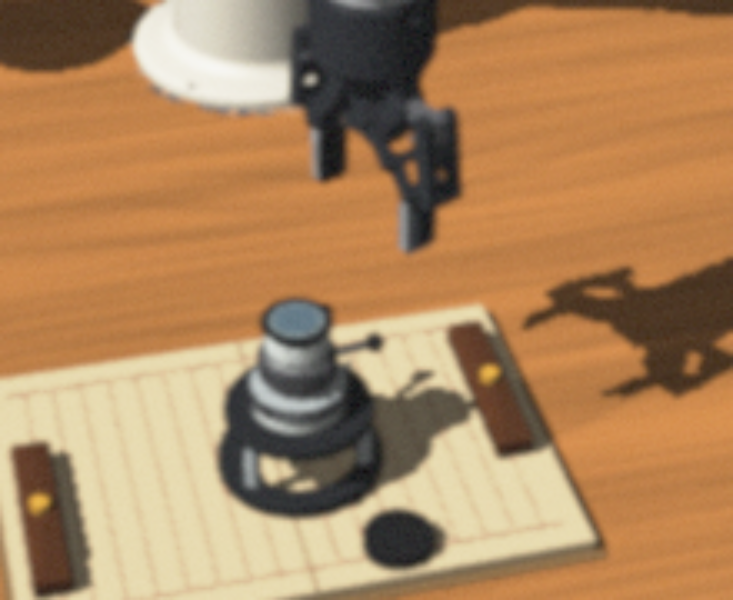

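>>> {"op": "move_arm", "data": {
  "deltas": [
    [-14, -2, 0, 0, 0, 0.025],
    [0, 0, 30, 0, 0, 0],
    [0, 0, 30, 0, 0, 0],
    [0, 0, 22, 0, 0, 0],
    [0, 0, 15, 0, 0, 0],
    [0, 0, 0, 0, 0, 0],
    [0, 0, 0, 0, 0, 0]
  ]
}}

```text
t: 3.15
eef_pos: [0.5281, -0.0465, 0.0753]
eef_rot: [0.001, 0.578, 0.816, 0.0]
wrist_force: [0.3, -0.0, 0.1]
width: 0.0854
```

Run:
```python
from h import *
from rig import snapshot
np.set_printoptions(precision=4,suppress=True)
s,p,R=cur();print(s['t'],p,s['wrist_force'])
P,RR=tgt(1.91,.049,.0105,.074)
print(plan(p,R,[(P,RR,1)]).tolist())
for phi in (1.91,):
  P,RR=tgt(1.91,.049,.0245,.074)
  wps=[(P,RR,2)]+[tgt(1.91+.07*i,.049,.0245,.074)+(1,) for i in range(1,8)]
  print(plan(p,R,wps).tolist())
im,d=snapshot("scene");cv2.imwrite("pics/s2.png",cv2.resize(im[190:310,220:360],(700,600)))
im,d=snapshot("top");cv2.imwrite("pics/t2.png",cv2.resize(im[175:295,280:420],(700,600)))
```

```text
3.15 [ 0.5281 -0.0465  0.0753] [ 0.2918 -0.0054  0.0895]
[[1.524, -0.93, 1.325, 0.001, 0.001, -0.0]]
[[0.76, -7.465, 0.652, 0.001, 0.001, -0.0], [0.761, -7.465, 0.658, 0.001, 0.001, -0.0], [-1.834, -3.367, 0.0, 0.0, 0.0, -0.07], [-1.834, -3.367, 0.0, 0.0, 0.0, -0.07], [-1.834, -3.367, 0.0, 0.0, 0.0, -0.07], [-1.834, -3.367, 0.0, 0.0, 0.0, -0.07], [-1.834, -3.367, 0.0, 0.0, 0.0, -0.07], [-1.834, -3.367, 0.0, 0.0, 0.0, -0.07], [-1.834, -3.367, 0.0, 0.0, 0.0, -0.07]]
```

View pics/s2.png

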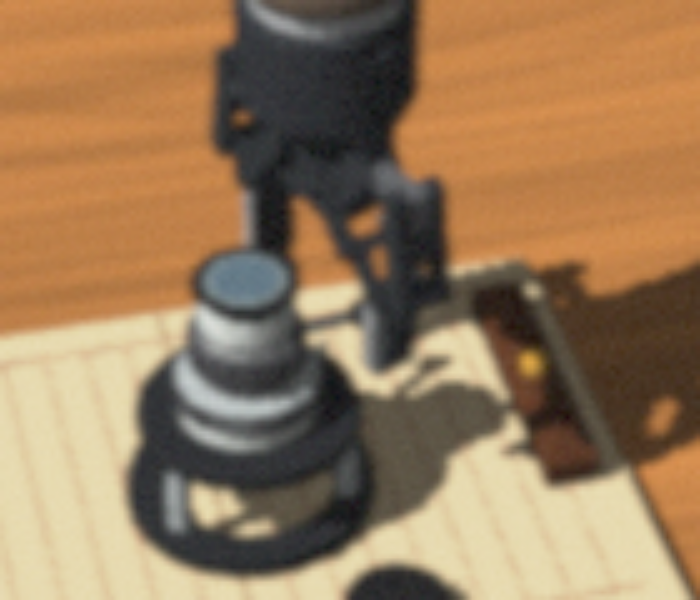

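View pics/t2.png

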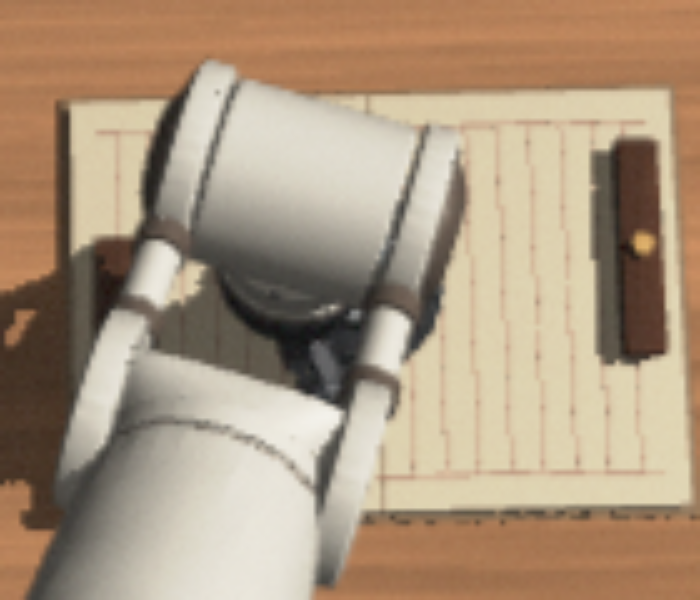

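>>> {"op": "move_arm", "data": {
  "deltas": [
    [1.5, -4, 1.3, 0, 0, 0],
    [0, -4, 0, 0, 0, 0],
    [0, -3, 0, 0, 0, 0],
    [0, 0, 0, 0, 0, 0],
    [0, 0, 0, 0, 0, 0]
  ]
}}

```text
t: 3.88
eef_pos: [0.5165, -0.0485, 0.0731]
eef_rot: [0.0, 0.578, 0.816, 0.0]
wrist_force: [-0.4, 0.5, 0.3]
width: 0.0858
```

```bash
cat > st.py <<'E'
from h import *
np.set_printoptions(precision=4,suppress=True)
def loc(phi=None):
    s,p,R=cur();M=R.as_matrix();ph=np.arctan2(M[1,0],M[0,0]) if phi is None else phi
    r=np.array([np.cos(ph),np.sin(ph)]);t=np.array([-r[1],r[0]]);d=p[:2]-AX;f=s['wrist_force'][:2]
    print("t%.2f phi %.4f rad %.2f s %.2f z %.2f w %.2f | Fr %.2f Ft %.2f Fz %.2f M %s"%(s['t'],ph,d@r*1e3,d@t*1e3,p[2]*1e3,s['width']*1e3,f@r,f@t,s['wrist_force'][2],s['moment']))
loc()
E
python3 st.py
```

```text
t3.88 phi 1.9097 rad 49.46 s 21.20 z 73.08 w 85.75 | Fr 0.59 Ft 0.21 Fz 0.34 M [ 0.0072 -0.0094 -0.043 ]
```

>>> {"op": "move_arm", "data": {
  "deltas": [
    [0, -3, 0, 0, 0, 0],
    [-1.3, -2.4, 0, 0, 0, -0.05],
    [-1.3, -2.4, 0, 0, 0, -0.05],
    [-1.3, -2.4, 0, 0, 0, -0.05],
    [-1.3, -2.4, 0, 0, 0, -0.05],
    [-1.3, -2.4, 0, 0, 0, -0.05],
    [-1.3, -2.4, 0, 0, 0, -0.05],
    [0, 0, 0, 0, 0, 0]
  ]
}}

```text
t: 4.88
eef_pos: [0.5042, -0.0626, 0.073]
eef_rot: [-0.0, 0.45, 0.893, 0.0]
wrist_force: [1.6, 2.4, -0.4]
width: 0.0857
```

```bash
python3 st.py
```

```text
t4.88 phi 2.2090 rad 49.46 s 23.92 z 72.96 w 85.67 | Fr 0.99 Ft -2.72 Fz -0.40 M [ 0.2323 -0.1932  0.054 ]
```

>>> {"op": "move_arm", "data": {
  "deltas": [
    [-1.2, -2.1, 0, 0, 0, -0.043],
    [-1.2, -2.1, 0, 0, 0, -0.043],
    [-1.2, -2.1, 0, 0, 0, -0.043],
    [-1.2, -2.1, 0, 0, 0, -0.043],
    [0, 0, 0, 0, 0, 0],
    [0, 0, 0, 0, 0, 0]
  ]
}}

```text
t: 5.62
eef_pos: [0.5007, -0.0715, 0.0729]
eef_rot: [-0.0, 0.371, 0.929, 0.0]
wrist_force: [0.1, 3.2, 0.6]
width: 0.0857
```

```bash
python3 st.py
```

```text
t5.62 phi 2.3808 rad 49.23 s 23.92 z 72.90 w 85.69 | Fr 2.16 Ft -2.39 Fz 0.64 M [ 0.5244 -0.066   0.0732]
```

>>> {"op": "move_arm", "data": {
  "deltas": [
    [0, 7, 0, 0, 0, 0],
    [0, 0, -25, 0, 0, 0],
    [0, 0, -30, 0, 0, 0],
    [20, 20, -20, 0, 0, 0],
    [34, 36, 0, 0, 0, 0],
    [40, 42, 0, 0, 0, 0],
    [40, 42, 0, 0, 0, 0],
    [34, 36, 0, 0, 0, 0],
    [10, 10, 0, 0, 0, 0],
    [0, 0, 0, 0, 0, 0]
  ]
}}

```text
t: 6.88
eef_pos: [0.5049, 0.1908, 0.1479]
eef_rot: [0.0, 0.37, 0.929, -0.0]
wrist_force: [-0.7, 0.2, -0.7]
width: 0.0858
```

```bash
cat > meas.py <<'E'
import sys
from h import *
from rig import snapshot
np.set_printoptions(precision=4,suppress=True)
tag=sys.argv[1];K=int(sys.argv[2])
ims=[];Ds=[]
for k in range(K):
    im,D=snapshot("top");ims.append(im.astype(float));Ds.append(np.where(D>0,D,np.nan))
im=np.mean(ims,0);D=np.nanmedian(Ds,0);np.save(f"pics/{tag}i.npy",im);np.save(f"pics/{tag}d.npy",D)
s,_=snapshot("scene");cv2.imwrite(f"pics/{tag}s.png",cv2.resize(s[190:310,220:360],(700,600)))
cv2.imwrite(f"pics/{tag}t.png",cv2.resize(im[200:270,310:394].astype(np.uint8),(720,600),interpolation=cv2.INTER_CUBIC))
W=world("top",np.nan_to_num(D));H=W[...,2];rr=W[...,:2]-AX;rad=np.hypot(rr[...,0],rr[...,1]);
m=((H>.085)&(H<.112)&(rad>.043)&(rad<.062)).astype(np.uint8)
k,l,st,ce=cv2.connectedComponentsWithStats(m)
for i in range(1,k):
    if st[i,4]>5:
        p=onz("top",ce[i],.098)[0][:2]-AX;print("ball",st[i,4],ce[i],np.hypot(*p),np.arctan2(p[1],p[0])%(2*np.pi))
w=np.nanmean(W[(H>.124)&(H<.14)&(rad<.05)],0);print("cup",w)
mh=(H>.058)&(H<.0665)&(rad<.07);print("head",cv2.minEnclosingCircle(W[mh][:,:2].astype(np.float32)*1000))
E
python3 meas.py v1 4; python3 st.py
```

```text
ball 18 [335.7778 236.3889] 0.050891734281065956 2.1212678674902805
ball 17 [349.4706 244.8235] 0.05157566114119745 3.0174034203975912
cup [ 0.5528 -0.0879  0.1313]
head ((553.0235595703125, -87.80780792236328), 48.79758071899414)
t7.12 phi 2.3798 rad 226.10 s -167.76 z 148.02 w 85.37 | Fr 0.26 Ft 0.27 Fz -0.11 M [-0.0243 -0.0296 -0.0199]
```

View pics/v1t.png

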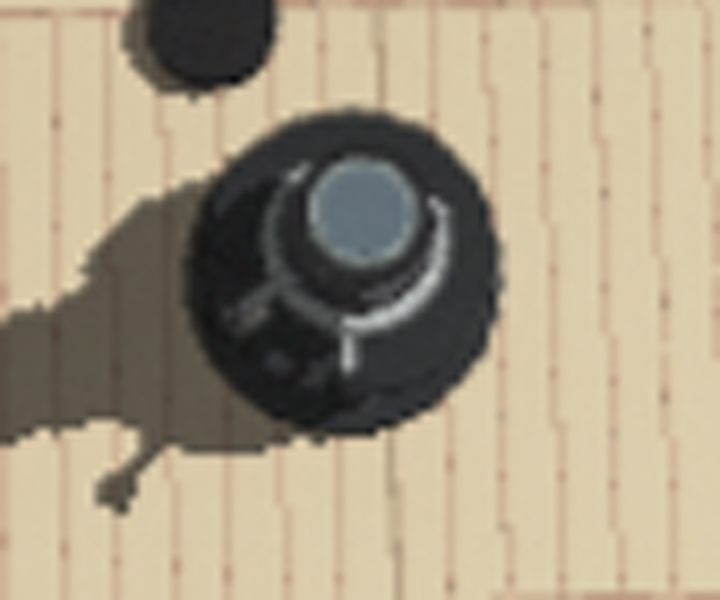

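View pics/v1s.png

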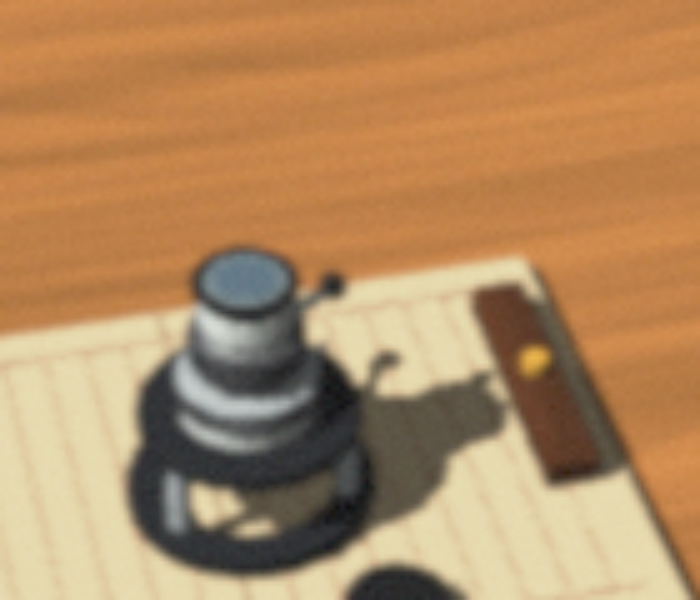

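```bash
cp pics/top0.png pics/x.png
python3 - <<'E'
from h import *
from scipy.optimize import least_squares
np.set_printoptions(precision=4,suppress=True)
uv=np.array([[332.778,228.944],[341.778,242.444],[335.778,236.389],[349.47,244.82]])
P=onz("top",uv,.098)[:,:2]
f=least_squares(lambda a:np.hypot(*(P-a).T)-.052,AX);print(f.x,f.fun)
for a in (f.x,AX):
    q=P-a;print(np.arctan2(q[:,1],q[:,0])%6.2832)
im0=cv2.imread("pics/top0.png").astype(float);im1=np.load("pics/v1i.npy")
out=[]
for im in(im0,im1):
    c=np.clip((im[222:250,328:356]-10)*2.2,0,255).astype(np.uint8);c=cv2.resize(c,(390,390),interpolation=cv2.INTER_NEAREST);out.append(c)
cv2.imwrite("pics/cmp.png",np.hstack(out))
E
```

```text
[ 0.5531 -0.0889] [ 0.0001  0.0004 -0.0004 -0.0001]
[1.6797 2.5749 2.1167 3.0032]
[1.6775 2.5854 2.1213 3.0174]
```

View pics/cmp.png

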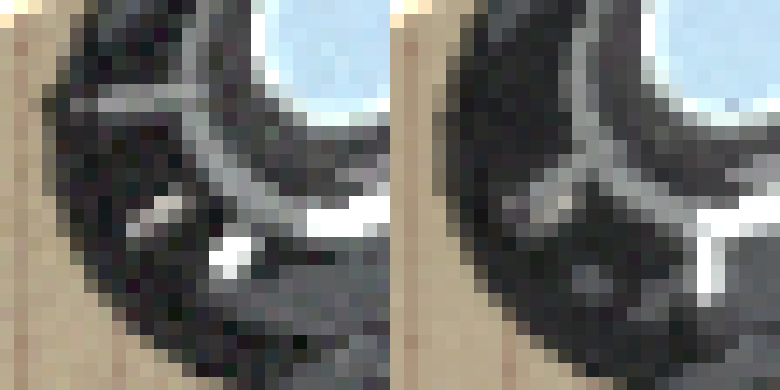

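Run:
```python
from h import *
s,p,R=cur()
a=tgt(2.38,.0493,.016,.135);b=tgt(2.38,.0493,.016,.073)
print(plan(p,R,[a+(6,),b+(3,)]).tolist())
```

```text
[[-29.466, -30.628, 2.183, -0.0, 0.0, -0.0], [-29.465, -30.629, 2.181, -0.0, 0.0, -0.0], [-29.464, -30.629, 2.178, -0.0, 0.0, -0.0], [-29.464, -30.63, 2.176, -0.0, 0.0, -0.0], [-29.463, -30.631, 2.174, -0.0, 0.0, -0.0], [-29.462, -30.632, 2.171, -0.0, 0.0, -0.0], [0.0, 0.0, 20.667, 0.0, 0.0, 0.0], [0.0, 0.0, 20.667, 0.0, 0.0, 0.0], [0.0, 0.0, 20.667, 0.0, 0.0, 0.0]]
```

>>> {"op": "move_arm", "data": {
  "deltas": [
    [-29.5, -30.6, 2, 0, 0, 0],
    [-29.5, -30.6, 2, 0, 0, 0],
    [-29.5, -30.6, 2, 0, 0, 0],
    [-29.5, -30.6, 2, 0, 0, 0],
    [-29.5, -30.6, 2, 0, 0, 0],
    [-29.3, -30.7, 3, 0, 0, 0],
    [0, 0, 0, 0, 0, 0],
    [0, 0, 0, 0, 0, 0]
  ]
}}

```text
t: 8.12
eef_pos: [0.5062, -0.0645, 0.135]
eef_rot: [-0.0, 0.371, 0.928, 0.0]
wrist_force: [-0.8, 0.5, -0.0]
width: 0.0858
```

```bash
python3 st.py
```

```text
t8.12 phi 2.3804 rad 50.06 s 15.16 z 134.96 w 85.83 | Fr 0.93 Ft 0.16 Fz -0.02 M [-0.0187  0.0073 -0.0225]
```

>>> {"op": "move_arm", "data": {
  "deltas": [
    [0, 0, 22, 0, 0, 0],
    [0, 0, 22, 0, 0, 0],
    [-0.8, 0, 18, 0, 0, 0],
    [0, -3, 0, 0, 0, 0],
    [0, -3.5, 0, 0, 0, 0],
    [0, -2, 0, 0, 0, 0],
    [-0.6, -1.2, 0, 0, 0, -0.025],
    [0, 0, 0, 0, 0, 0],
    [0, 0, 0, 0, 0, 0]
  ]
}}

```text
t: 9.25
eef_pos: [0.5013, -0.0724, 0.0734]
eef_rot: [0.001, 0.359, 0.933, 0.0]
wrist_force: [1.7, 0.1, 0.1]
width: 0.0853
```

```bash
python3 st.py
```

```text
t9.25 phi 2.4067 rad 48.82 s 22.94 z 73.44 w 85.25 | Fr -1.22 Ft -1.21 Fz 0.15 M [ 0.2689 -0.3071 -0.0177]
```

>>> {"op": "move_arm", "data": {
  "deltas": [
    [-0.2, -1.2, 0, 0, 0, -0.013],
    [-0.1, -1.1, 0, 0, 0, -0.013],
    [0, 0, 0, 0, 0, 0],
    [0, 0, 0, 0, 0, 0]
  ]
}}

```text
t: 9.75
eef_pos: [0.4994, -0.0742, 0.0729]
eef_rot: [-0.0, 0.347, 0.938, 0.0]
wrist_force: [2.2, 1.7, 0.5]
width: 0.0854
```

```bash
python3 st.py
```

```text
t9.75 phi 2.4328 rad 49.67 s 24.29 z 72.93 w 85.37 | Fr -0.51 Ft -2.72 Fz 0.54 M [ 0.2004 -0.3283 -0.0844]
```

>>> {"op": "move_arm", "data": {
  "deltas": [
    [0, 7, 0, 0, 0, 0],
    [0, 0, -25, 0, 0, 0],
    [0, 0, -30, 0, 0, 0],
    [20, 20, -20, 0, 0, 0],
    [34, 36, 0, 0, 0, 0],
    [40, 42, 0, 0, 0, 0],
    [40, 42, 0, 0, 0, 0],
    [34, 36, 0, 0, 0, 0],
    [10, 10, 0, 0, 0, 0],
    [0, 0, 0, 0, 0, 0]
  ]
}}

```text
t: 11.0
eef_pos: [0.4895, 0.1884, 0.1476]
eef_rot: [-0.0, 0.346, 0.938, -0.001]
wrist_force: [0.5, -0.4, 1.0]
width: 0.0856
```

```bash
python3 meas.py v2 6; python3 st.py
python3 - <<'E'
from h import *
im1=np.load("pics/v2i.npy")
c=np.clip((im1[222:250,328:356]-10)*2.2,0,255).astype(np.uint8);c=cv2.resize(c,(560,560),interpolation=cv2.INTER_NEAREST)
def px(uv): return tuple(int(round(v)) for v in ((uv[0]-328+.5)*20,(uv[1]-222+.5)*20))
for r,z in((.034,.0685),(.048,.0685)):
    pass
a=proj("top",[[AX[0]+r*np.cos(2.171),AX[1]+r*np.sin(2.171),.0685] for r in(.033,.048)]);cv2.line(c,px(a[0]),px(a[1]),(0,255,0),1)
a=proj("top",[[AX[0]+r*np.cos(2.171),AX[1]-.0004+r*np.sin(2.171),.098] for r in(.02,.052)]);cv2.line(c,px(a[0]),px(a[1]),(0,0,255),1)
cv2.imwrite("pics/v2z.png",c)
s=cv2.imread("pics/v2s.png")
E
```

```text
ball 20 [336.45 237.3 ] 0.05083410392477781 2.1832463113468275
ball 18 [350.7222 244.8889] 0.051535281634443375 3.084305506091755
cup [ 0.5528 -0.0878  0.1315]
head ((552.9501953125, -87.91934967041016), 48.71091079711914)
t11.35 phi 2.4313 rad 227.07 s -167.82 z 148.00 w 85.64 | Fr 1.01 Ft 0.42 Fz -0.74 M [-0.0133  0.016   0.057 ]
```

View pics/v2z.png

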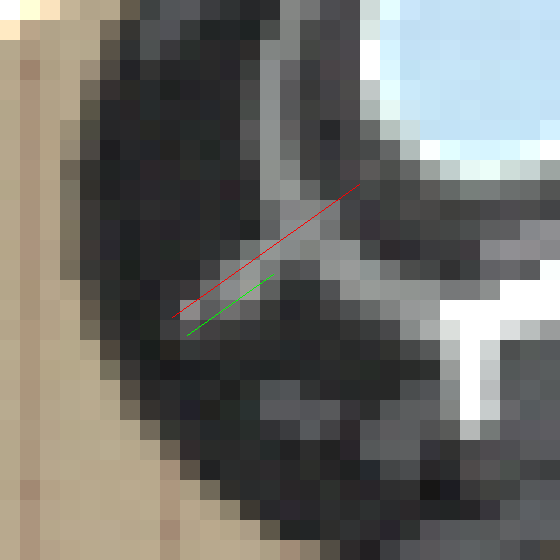

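Run:
```python
from h import *
s,p,R=cur()
a=tgt(2.433,.048,.011,.135)
print(plan(p,R,[a+(6,)]).tolist())
```

```text
[[-29.848, -29.817, 2.173, -0.0, 0.0, -0.0], [-29.839, -29.825, 2.172, -0.0, 0.0, -0.0], [-29.831, -29.834, 2.171, -0.0, 0.0, -0.0], [-29.822, -29.843, 2.17, -0.0, 0.0, -0.0], [-29.813, -29.851, 2.168, -0.0, 0.0, -0.0], [-29.805, -29.86, 2.167, -0.0, 0.0, -0.0]]
```

>>> {"op": "move_arm", "data": {
  "deltas": [
    [-29.8, -29.8, 2, 0, 0, 0],
    [-29.8, -29.8, 2, 0, 0, 0],
    [-29.8, -29.8, 2, 0, 0, 0],
    [-29.8, -29.8, 2, 0, 0, 0],
    [-29.8, -29.8, 2, 0, 0, 0],
    [-30.3, -30, 3, 0, 0, -0.002],
    [0, 0, 20, 0, 0, 0],
    [0, 0, 25, 0, 0, 0],
    [0, 0, 16, 0, 0, 0],
    [0, 0, 0, 0, 0, 0]
  ]
}}

```text
t: 12.6
eef_pos: [0.5085, -0.0642, 0.0729]
eef_rot: [-0.001, 0.346, 0.938, -0.0]
wrist_force: [0.8, 0.5, -0.9]
width: 0.085
```

>>> {"op": "move_arm", "data": {
  "deltas": [
    [0, 0, 0, 0, 0, 0],
    [0, 0, 0, 0, 0, 0],
    [0, 0, 0, 0, 0, 0],
    [0, 0, 0, 0, 0, 0]
  ],
  "grip": 62,
  "force": 20
}}

```text
t: 13.1
eef_pos: [0.5098, -0.0645, 0.0743]
eef_rot: [0.0, 0.346, 0.938, -0.0]
wrist_force: [-0.6, -0.3, -0.3]
width: 0.0649
```

```bash
python3 st.py
```

```text
t13.10 phi 2.4349 rad 48.12 s 10.04 z 74.34 w 64.91 | Fr 0.30 Ft 0.61 Fz -0.33 M [ 0.0086  0.0421 -0.0463]
```

>>> {"op": "move_arm", "data": {
  "deltas": [
    [0, 0, 0.5, 0, 0, 0],
    [0, 0, 0, 0, 0, 0],
    [0, 0, 0, 0, 0, 0]
  ],
  "grip": 84
}}

```text
t: 13.48
eef_pos: [0.5097, -0.0644, 0.0736]
eef_rot: [0.0, 0.346, 0.938, 0.0]
wrist_force: [0.5, 0.5, 0.2]
width: 0.0572
```

```bash
python3 st.py
```

```text
t13.47 phi 2.4347 rad 48.19 s 10.04 z 73.59 w 57.23 | Fr -0.05 Ft -0.67 Fz 0.22 M [ 0.0998 -0.1323 -0.0249]
```

>>> {"op": "move_arm", "data": {
  "deltas": [
    [0, 1.0, 0, 0, 0, 0],
    [0, 0, 0, 0, 0, 0]
  ],
  "grip": 90
}}

```text
t: 13.72
eef_pos: [0.51, -0.064, 0.0738]
eef_rot: [-0.0, 0.346, 0.938, -0.0]
wrist_force: [-2.5, -1.1, 5.5]
width: 0.0555
```

```bash
python3 st.py
```

```text
t13.72 phi 2.4349 rad 48.23 s 9.53 z 73.78 w 55.49 | Fr 1.13 Ft 2.47 Fz 5.47 M [-0.1986  0.4945 -0.1238]
```

>>> {"op": "move_arm", "data": {
  "deltas": [
    [0, 0.8, 0, 0, 0, 0],
    [0, 0, 0, 0, 0, 0]
  ],
  "grip": 95
}}

```text
t: 13.98
eef_pos: [0.5101, -0.0634, 0.0738]
eef_rot: [-0.001, 0.346, 0.938, -0.001]
wrist_force: [-5.0, -1.8, 6.0]
width: 0.054
```

```bash
python3 st.py
```

```text
t13.97 phi 2.4346 rad 48.54 s 9.01 z 73.82 w 54.01 | Fr 2.63 Ft 4.61 Fz 5.99 M [-0.2212  0.7914 -0.139 ]
```

>>> {"op": "move_arm", "data": {
  "deltas": [
    [0, 0.8, 0, 0, 0, 0],
    [0, 0.5, 0, 0, 0, 0],
    [0, 0, 0, 0, 0, 0]
  ],
  "grip": 101
}}

```text
t: 14.35
eef_pos: [0.5101, -0.0625, 0.0732]
eef_rot: [-0.002, 0.346, 0.938, -0.001]
wrist_force: [-6.6, -1.8, 6.7]
width: 0.0517
```

```bash
python3 st.py
```

```text
t14.35 phi 2.4349 rad 49.17 s 8.30 z 73.21 w 51.70 | Fr 3.86 Ft 5.70 Fz 6.74 M [-0.4924  1.0137 -0.1357]
```

Run:
```python
from rig import snapshot
import cv2,numpy as np
im,D=snapshot("scene");np.save("pics/s5d.npy",D);cv2.imwrite("pics/s5.png",cv2.resize(im[215:275,240:320],(800,600),interpolation=cv2.INTER_CUBIC))
im,D=snapshot("top");np.save("pics/t5d.npy",D);cv2.imwrite("pics/t5.png",cv2.resize(im[200:270,310:394],(720,600),interpolation=cv2.INTER_CUBIC))
```

```text
(no output)
```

View pics/s5.png

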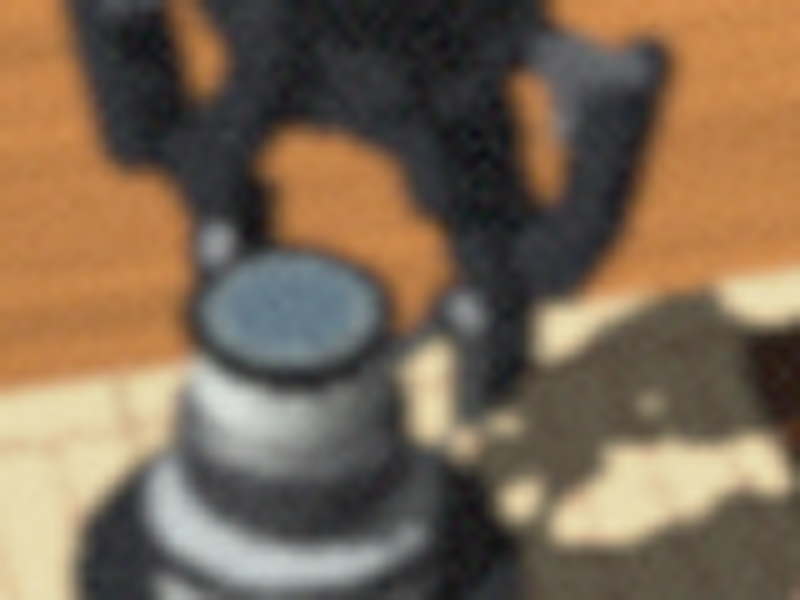

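View pics/t5.png

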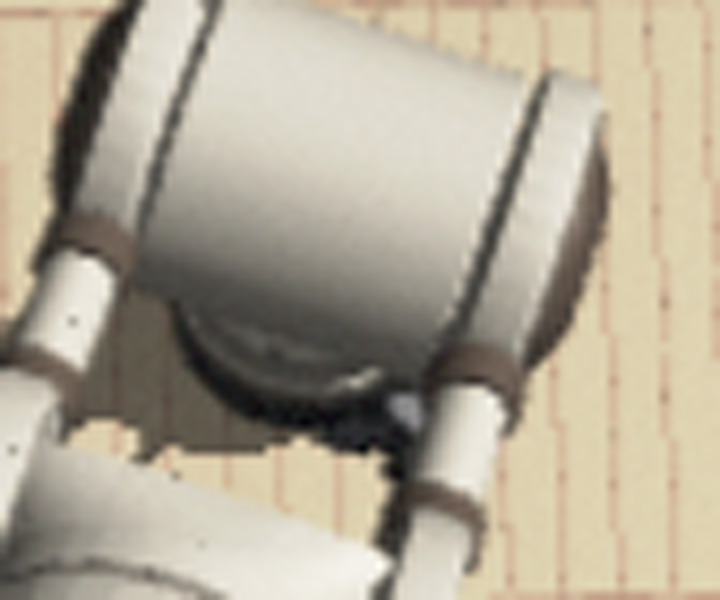

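Run:
```python
import cv2,numpy as np
a=cv2.imread("pics/v2s.png")  # 5x of [190:310,220:360]
a=a[(235-190)*5:(260-190)*5,(270-220)*5:(300-220)*5]
b=cv2.imread("pics/s5.png")  # 10x of [215:275,240:320]
b=b[(235-215)*10:(260-215)*10,(270-240)*10:(300-240)*10]
b=cv2.resize(b,(390,325));a=cv2.resize(a,(390,325))
o=np.hstack([a,b])
for i in range(0,390,26):
    o[:, i]=o[:,i]//2; o[:,390+i]=o[:,390+i]//2
cv2.imwrite("pics/c5.png",o)
```

```text
(no output)
```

View pics/c5.png

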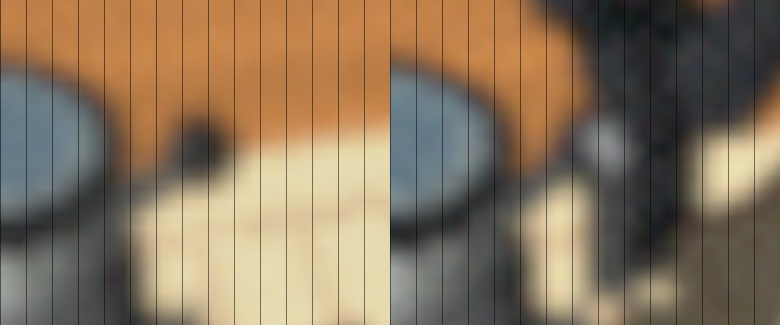

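>>> {"op": "move_arm", "data": {
  "deltas": [
    [0.4, 0.6, 0, 0, 0, 0],
    [0.4, 0.6, 0, 0, 0, 0],
    [0, 0, 0, 0, 0, 0]
  ],
  "grip": 107
}}

```text
t: 14.82
eef_pos: [0.5101, -0.061, 0.073]
eef_rot: [-0.002, 0.346, 0.938, -0.001]
wrist_force: [-5.9, -2.8, 4.7]
width: 0.0495
```

```bash
python3 st.py
```

```text
t14.82 phi 2.4349 rad 50.15 s 7.17 z 72.95 w 49.47 | Fr 2.65 Ft 5.96 Fz 4.71 M [-0.4433  0.9792 -0.1464]
```

>>> {"op": "move_arm", "data": {
  "deltas": [
    [0.2, 0.6, 0, 0, 0, 0],
    [0.2, 0.6, 0, 0, 0, 0],
    [0, 0, 0, 0, 0, 0]
  ],
  "grip": 113
}}

```text
t: 15.2
eef_pos: [0.5103, -0.0597, 0.0728]
eef_rot: [-0.002, 0.346, 0.938, -0.001]
wrist_force: [-7.8, -2.0, 3.5]
width: 0.0477
```

```bash
python3 st.py
```

```text
t15.20 phi 2.4349 rad 50.84 s 6.00 z 72.78 w 47.71 | Fr 4.59 Ft 6.59 Fz 3.48 M [-0.3944  0.9891 -0.1765]
```

>>> {"op": "move_arm", "data": {
  "deltas": [
    [0.5, 0.4, 0, 0, 0, 0],
    [0.5, 0.4, 0, 0, 0, 0],
    [0, 0, 0, 0, 0, 0]
  ],
  "grip": 119
}}

```text
t: 15.58
eef_pos: [0.5103, -0.0584, 0.0727]
eef_rot: [-0.002, 0.346, 0.938, -0.001]
wrist_force: [-5.7, -1.8, 3.6]
width: 0.0455
```

```bash
python3 st.py
```

```text
t15.57 phi 2.4349 rad 51.72 s 5.07 z 72.72 w 45.53 | Fr 3.15 Ft 5.11 Fz 3.56 M [-0.3383  0.8316 -0.1345]
```

>>> {"op": "move_arm", "data": {
  "deltas": [
    [0.4, 0.5, 0, 0, 0, 0],
    [0.3, 0.5, 0, 0, 0, 0],
    [0, 0, 0, 0, 0, 0]
  ],
  "grip": 125
}}

```text
t: 15.95
eef_pos: [0.5105, -0.0571, 0.0727]
eef_rot: [-0.002, 0.346, 0.938, -0.001]
wrist_force: [-5.2, -2.1, 2.8]
width: 0.0436
```

```bash
python3 st.py
```

```text
t15.95 phi 2.4349 rad 52.42 s 3.94 z 72.74 w 43.55 | Fr 2.61 Ft 5.02 Fz 2.78 M [-0.3016  0.9613 -0.1256]
```

Face at -17.8, steady. Next steps.

>>> {"op": "move_arm", "data": {
  "deltas": [
    [0.3, 0.4, 0, 0, 0, 0],
    [0.3, 0.4, 0, 0, 0, 0],
    [0, 0, 0, 0, 0, 0]
  ],
  "grip": 130
}}

```text
t: 16.32
eef_pos: [0.5108, -0.056, 0.0727]
eef_rot: [-0.002, 0.346, 0.938, -0.0]
wrist_force: [-5.9, -1.5, 1.6]
width: 0.0418
```

```bash
python3 st.py
```

```text
t16.32 phi 2.4350 rad 52.91 s 2.93 z 72.75 w 41.83 | Fr 3.49 Ft 5.00 Fz 1.55 M [-0.2388  0.8836 -0.1317]
```

>>> {"op": "move_arm", "data": {
  "deltas": [
    [0.3, 0.4, 0, 0, 0, 0],
    [0.3, 0.3, 0, 0, 0, 0],
    [0, 0, 0, 0, 0, 0]
  ],
  "grip": 135
}}

```text
t: 16.7
eef_pos: [0.5111, -0.0551, 0.0728]
eef_rot: [-0.001, 0.346, 0.938, -0.0]
wrist_force: [-4.8, -1.5, 1.7]
width: 0.0402
```

```bash
python3 st.py
```

```text
t16.70 phi 2.4349 rad 53.25 s 2.05 z 72.84 w 40.19 | Fr 2.69 Ft 4.30 Fz 1.75 M [-0.2752  0.78   -0.171 ]
```

>>> {"op": "move_arm", "data": {
  "deltas": [
    [0.2, 0.3, 0, 0, 0, 0],
    [0.2, 0.3, 0, 0, 0, 0],
    [0, 0, 0, 0, 0, 0]
  ],
  "grip": 140
}}

```text
t: 17.08
eef_pos: [0.5114, -0.0543, 0.0729]
eef_rot: [-0.001, 0.346, 0.938, -0.0]
wrist_force: [-5.5, -1.1, 1.7]
width: 0.0386
```

```bash
python3 st.py
```

```text
t17.07 phi 2.4351 rad 53.50 s 1.28 z 72.93 w 38.62 | Fr 3.46 Ft 4.40 Fz 1.69 M [-0.1693  0.8149 -0.1733]
```

>>> {"op": "move_arm", "data": {
  "deltas": [
    [0.2, 0.3, 0, 0, 0, 0],
    [0.2, 0.3, 0, 0, 0, 0],
    [0, 0, 0, 0, 0, 0]
  ],
  "grip": 145
}}

```text
t: 17.45
eef_pos: [0.5118, -0.0537, 0.0731]
eef_rot: [-0.001, 0.346, 0.938, -0.0]
wrist_force: [-4.5, -1.4, 0.6]
width: 0.0374
```

```bash
python3 st.py
```

```text
t17.45 phi 2.4350 rad 53.59 s 0.56 z 73.13 w 37.44 | Fr 2.54 Ft 3.96 Fz 0.63 M [-0.1294  0.831  -0.1382]
```

>>> {"op": "move_arm", "data": {
  "deltas": [
    [0.1, 0.3, 0, 0, 0, 0],
    [0.1, 0.1, 0, 0, 0, 0],
    [0, 0, 0, 0, 0, 0]
  ],
  "grip": 149
}}

```text
t: 17.82
eef_pos: [0.512, -0.0535, 0.0733]
eef_rot: [-0.0, 0.346, 0.938, -0.0]
wrist_force: [-6.1, -0.9, 2.4]
width: 0.0354
```

```bash
python3 st.py
```

```text
t17.82 phi 2.4349 rad 53.60 s 0.26 z 73.31 w 35.42 | Fr 4.04 Ft 4.63 Fz 2.39 M [-0.2917  0.846  -0.1464]
```

>>> {"op": "move_arm", "data": {
  "deltas": [
    [0.2, 0.4, 0, 0, 0, 0],
    [0.2, 0.3, 0, 0, 0, 0],
    [0, 0, 0, 0, 0, 0]
  ],
  "grip": 153
}}

```text
t: 18.2
eef_pos: [0.5123, -0.0532, 0.0735]
eef_rot: [-0.0, 0.346, 0.938, -0.001]
wrist_force: [-5.5, -3.3, 3.7]
width: 0.0347
```

```bash
python3 st.py
```

```text
t18.20 phi 2.4348 rad 53.59 s -0.16 z 73.51 w 34.73 | Fr 2.06 Ft 6.12 Fz 3.72 M [-0.5614  0.9468 -0.3105]
```

>>> {"op": "move_arm", "data": {
  "deltas": [
    [0.1, 0, 0, 0, 0, 0],
    [0, 0, 0, 0, 0, 0],
    [0, 0, 0, 0, 0, 0]
  ],
  "grip": 157
}}

```text
t: 18.58
eef_pos: [0.5123, -0.053, 0.0736]
eef_rot: [-0.0, 0.346, 0.938, -0.001]
wrist_force: [-6.7, -2.7, 3.0]
width: 0.0341
```

```bash
python3 st.py
```

```text
t18.57 phi 2.4347 rad 53.62 s -0.30 z 73.57 w 34.11 | Fr 3.32 Ft 6.42 Fz 2.95 M [-0.5689  0.903  -0.2673]
```

>>> {"op": "move_arm", "data": {
  "deltas": [
    [0.3, -0.3, 0, 0, 0, 0],
    [0, 0, 0, 0, 0, 0],
    [0, 0, 0, 0, 0, 0]
  ],
  "grip": 162
}}

```text
t: 18.95
eef_pos: [0.5123, -0.053, 0.0736]
eef_rot: [0.0, 0.346, 0.938, -0.0]
wrist_force: [-3.4, -3.3, 1.2]
width: 0.034
```

```bash
python3 st.py
```

```text
t18.95 phi 2.4347 rad 53.66 s -0.30 z 73.60 w 34.04 | Fr 0.41 Ft 4.75 Fz 1.19 M [-0.6726  0.6718 -0.2432]
```

>>> {"op": "move_arm", "data": {
  "deltas": [
    [0, -0.3, 0, 0, 0, 0],
    [0, -0.3, 0, 0, 0, 0],
    [0, 0, 0, 0, 0, 0],
    [0, 0, 0, 0, 0, 0]
  ],
  "grip": 175
}}

```text
t: 19.45
eef_pos: [0.5122, -0.0531, 0.0736]
eef_rot: [0.001, 0.346, 0.938, 0.0]
wrist_force: [-0.4, -3.2, -1.8]
width: 0.0339
```

```bash
python3 st.py
```

```text
t19.45 phi 2.4347 rad 53.72 s -0.19 z 73.64 w 33.90 | Fr -1.78 Ft 2.67 Fz -1.82 M [-0.6089  0.0262 -0.2765]
```

Firmly stalled and balanced; full 20 N squeeze for a moment.

>>> {"op": "move_arm", "data": {
  "deltas": [
    [0, -0.3, 0, 0, 0, 0],
    [0, 0, 0, 0, 0, 0],
    [0, 0, 0, 0, 0, 0],
    [0, 0, 0, 0, 0, 0],
    [0, 0, 0, 0, 0, 0],
    [0, 0, 0, 0, 0, 0]
  ],
  "grip": 220
}}

```text
t: 20.2
eef_pos: [0.5118, -0.0533, 0.0736]
eef_rot: [0.0, 0.346, 0.938, -0.0]
wrist_force: [2.3, -4.0, -2.0]
width: 0.0341
```

```bash
python3 st.py
```

```text
t20.20 phi 2.4348 rad 53.85 s 0.19 z 73.64 w 34.14 | Fr -4.35 Ft 1.60 Fz -1.99 M [-0.6963 -0.3381 -0.1807]
```

Run:
```python
from rig import snapshot
from h import *
im,D=snapshot("scene");np.save("pics/s6i.npy",im)
a=cv2.imread("pics/v2s.png")[(235-190)*5:(260-190)*5,(270-220)*5:(300-220)*5]
b=cv2.resize(im[235:260,270:300],(390,325),interpolation=cv2.INTER_CUBIC);a=cv2.resize(a,(390,325))
o=np.hstack([a,b])
for i in range(0,390,26):
    o[:, i]=o[:,i]//2; o[:,390+i]=o[:,390+i]//2
cv2.imwrite("pics/c6.png",o)
for n in (2.1,2.17,2.2,2.25): print(n,proj("scene",[AX[0]+.052*np.cos(n),AX[1]+.052*np.sin(n),.098]))
```

```text
2.1 [[286.62314056 247.17910841]]
2.17 [[285.39774927 246.45529185]]
2.2 [[284.84923196 246.16238365]]
2.25 [[283.90567861 245.69810894]]
```

View pics/c6.png

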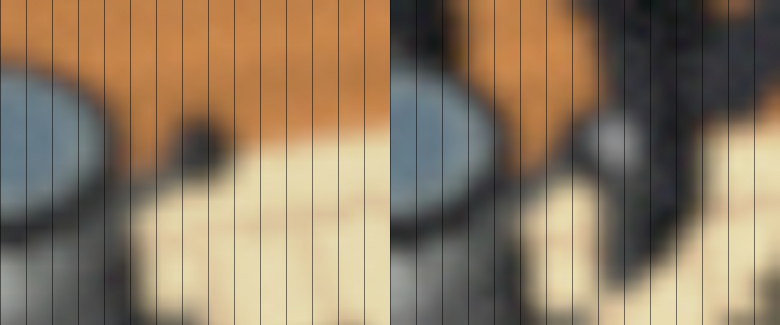

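>>> {"op": "move_arm", "data": {
  "deltas": [
    [0, 0, 0, 0, 0, 0],
    [0, 0, 0, 0, 0, 0],
    [0, 0, 0, 0, 0, 0],
    [0, 0, 0, 0, 0, 0]
  ],
  "grip": 90
}}

```text
t: 20.75
eef_pos: [0.5114, -0.0529, 0.0735]
eef_rot: [-0.0, 0.346, 0.938, 0.0]
wrist_force: [0.3, 0.0, 0.3]
width: 0.0553
```

```bash
python3 st.py
```

```text
t20.75 phi 2.4350 rad 54.40 s 0.14 z 73.50 w 55.34 | Fr -0.21 Ft -0.19 Fz 0.33 M [0.0047 0.0158 0.0181]
```

>>> {"op": "move_arm", "data": {
  "deltas": [
    [0, 0, -20, 0, 0, 0],
    [0, 0, -30, 0, 0, 0],
    [0, 0, -25, 0, 0, 0],
    [20, 20, 0, 0, 0, 0],
    [34, 36, 0, 0, 0, 0],
    [40, 42, 0, 0, 0, 0],
    [40, 42, 0, 0, 0, 0],
    [34, 36, 0, 0, 0, 0],
    [10, 10, 0, 0, 0, 0],
    [0, 0, 0, 0, 0, 0]
  ]
}}

```text
t: 22.0
eef_pos: [0.4968, 0.2042, 0.1484]
eef_rot: [-0.0, 0.345, 0.938, -0.0]
wrist_force: [0.2, 0.4, -0.2]
width: 0.0555
```

```bash
python3 meas.py v3 6; python3 st.py
python3 - <<'E'
from h import *
im1=np.load("pics/v3i.npy")
c=np.clip((im1[222:250,328:356]-10)*2.2,0,255).astype(np.uint8);c=cv2.resize(c,(560,560),interpolation=cv2.INTER_NEAREST)
cv2.imwrite("pics/v3z.png",c)
a=cv2.imread("pics/v2s.png");b=cv2.imread("pics/v3s.png");cv2.imwrite("pics/c7.png",np.hstack([a[200:500,200:550],b[200:500,200:550]]))
E
```

```text
ball 20 [336.35 237.55] 0.05147753637901753 2.190935693156878
ball 18 [343.6111 243.2222] 0.05141509105921476 2.6914727114770343
cup [ 0.5526 -0.0878  0.1315]
head ((552.9072265625, -87.7913818359375), 48.75130081176758)
t22.35 phi 2.4333 rad 231.70 s -184.84 z 148.55 w 54.96 | Fr 0.44 Ft -0.62 Fz 0.34 M [ 0.0079  0.0076 -0.0073]
```

View pics/v3z.png

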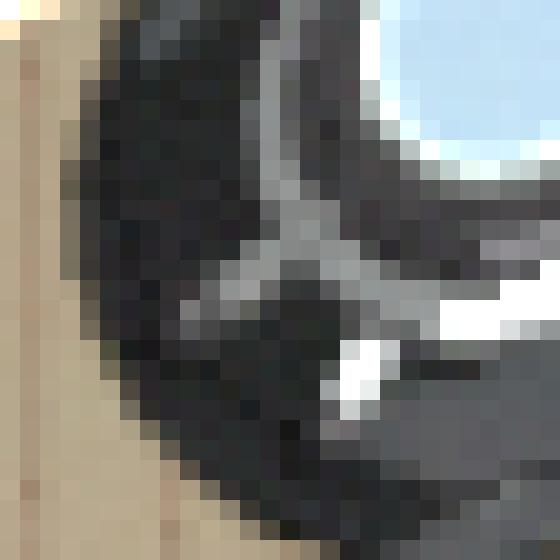

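View pics/c7.png

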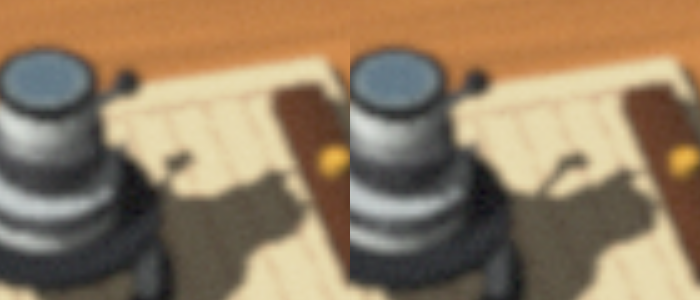

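Run:
```python
from rig import workorder
print(workorder.sign_off())
```

```text
the job is handed in; nothing more can be done
None
```

The focus barrel is set at about the index bar and the lock ring is tight. I handed the job in with the clock at about 22 s of the 48 s allowed.

- **Setting the barrel:** I pushed the focus ball counter-clockwise with one finger by about 0.5 rad. I backed off once to look and once more to check before tightening.
- **Tightening the ring:** I pinched the two studs in small steps, moving the tool so the focus-side finger stayed put. The closing stalled with the fingers 34 mm apart, and I held the 20 N grip setting for about 0.7 s. I then let go and moved clear.

| Last check (camera, with the arm clear) | Result |
|---|---|
| Focus stud against the index bar | about 0.015 to 0.02 rad counter-clockwise of it, roughly 1 mm at the ball; measurement uncertain by about 0.015 rad |
| Lock ball from focus ball | 0.50 rad, down from 0.90, within the tight range of 0.38 to 0.54 rad |
| Magnifier's place on the page | unchanged to about 0.3 mm |
| Sideways force at the wrist in the readings after each step | up to about 8 N, under the 10 N slide limit |
| Wrist force after release | essentially zero |

**What disagreed:** during the squeeze, the finger-width readings put the barrel up to about 1.5 mm too far counter-clockwise. The camera afterwards showed only about 1 mm. I left that offset alone, because turning the barrel after locking would have gone against the order asked.

**Not checked:** I did not measure the other objects again. The gripper stayed above them throughout.

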